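# Set the blank lane selector by clicks and bin the rejected sample rack

### The arm

A 7-joint arm with a two-finger parallel gripper is mounted at the origin on the work surface. World frame = base frame: x ahead of the robot, y to its left, z up, the work surface at z = 0. Lengths are in mm, angles in rad, forces in N, time in s.
With the tool pointing down it reaches from about 425 to 875 mm from the base axis. Payload 8.4 kg.
Tool frame: the origin (TCP) lies at the very end of the fingers, on their centre line; the grasp point (between the pads) lies 19 mm behind it; y points along the fingers, x is the direction in which the jaws open and shut, and the axes are right-handed (so a half turn about y gives the same grasp; the last joint's range is limited). The gripper opens to 87 mm and grips with 3 to 60 N. Pads are 19 mm wide; open, the fingers measure 117 mm over their backs; the gripper's body (75 mm by 190 mm) begins 51 mm behind the grasp point.
Start: joints at [-1.355, 0.333, 0.04, 1.465, -0.013, 1.343, -0.059], TCP at [201.258, 618.028, 222.546] pointing down, gripper open.
Joint ranges: [-2.58, 2.58], [-0.38, 2.09], [-1.3, 1.39], [0.25, 2.4], [-1.5, 4.64], [0.08, 2.09], [-2.65, 2.65]. Speed limits (rad/s): [2.22, 2.22, 2.79, 2.79, 3.14, 3.14, 3.14].

### API

Orientations are given as a 3x3 rotation matrix whose columns are the frame's x, y, z axes.
In Python, from bench import r gives the robot as it stands.
- The arm moves only by the shell command python3 -m creep 'ROWS' [FORCE]. ROWS is JSON, one flat list of numbers, 7 for each row, row after row: the finger opening in mm, from 0 to 87, then the shift along the tool's x, y, z in units of 50 mm (1.0 is 50 mm), then the turn, a rotation vector about the tool's x, y, z in units of 10 degrees (1.0 is 10 degrees). A call has exactly 10 rows; each row is the pose to reach, as a shift and turn from the pose measured when the call began, along the tool's axes at that moment; what a row does not reach only later rows make up. A row lasts 1/8 s, in which the tool goes at most 62.5 mm and 10.7 degrees, less where a joint would pass 70% of its speed; a pose out of reach is approached as far as the arm can. A call with a gripper value outside its range is refused whole. The fingers move at their own pace and stop on an object; FORCE is the grip in N (left out, the last holds). Time passes only in rows, so rows that repeat a pose let the fingers close, or fill a call up. It gives the time, the measured TCP pose, the force and the opening at its end, in the units of the state.
- r.get_state(): the state, without advancing time (a new reading comes with each control period).
- r.snapshot(name): name is "scene" or "top" or "wrist"; returns a dict with "image" (384x512x3 uint8, red, green, blue), "camera_matrix" (3x3 intrinsics, pixels), "k1" (the pictures are not rectified: a ray, as slopes to the right and down, at radius r is drawn at 1 + k1 r^2 times it, then the intrinsics apply), "T" (4x4, takes a point from camera to world coordinates); the wrist camera has in their place "mount" (4x4, takes a point from camera to tool coordinates, whose origin is the TCP and whose axes are the tool frame's). Camera axes: x right, y up, looking along -z (the intrinsics and any distortion apply to the point x, -y, -z); pixel columns grow to the right and rows downward; lengths in mm; the calibration is good to about 2 mm. A picture is of the moment at which its call begins: read the wrist's pose just before it. There is no depth.
- r.finish_job(): hands the job in, once; it reports no verdict.
Trained networks look in a picture, given as the dict that the camera call returned (one of the last four; its "shot" number tells which), for a name from the list of things; names that differ only in an ending like _2 or _b are one class to them, and where a whole thing is asked for, a point or a joint stands for the part that bears it (a point fixed in the world has none). Each returns a list of dicts, best first, with "conf" (0 to 1); they miss things now and then, are a little off and sometimes report something else, mostly with a low value. They report only what shows in the picture. A call takes as long as a camera call. They do not tell look-alikes from the thing itself.
- r.cut_out(picture, target): "region" (384x512 bool, what is visible of it) and "extent" ([left, top, right, bottom] in pixels, round what is visible of it).
The state is a dict: "clock": time; "joint_pos": joint angles; "dq": joint speeds; "tau": joint torques, N m; "tcp_pos": TCP position; "eef_rot": TCP orientation; "contact_force": force on the tool from outside, world axes, zero at the start; "moment": the same for the moment, N m; "finger_gap": finger opening in mm.
Only numpy, scipy, OpenCV 4.12 (cv2) and the standard library are available. Lean on these libraries where they do the work, as an engineer would, in place of code of your own. Each camera call takes 0.05 s, during which the arm holds its last target.

### The job

Set the sample loader's blank selector knob: turn it anticlockwise (seen from above) all the way to its end stop, then exactly four clicks clockwise from there, and let it go. After that, lift the rack that still carries a tube off the loader and drop it into the wire basket. Leave the two empty racks in their lanes.

Things in the scene. Friction and masses are not known exactly. Their poses are not given: they have to be found in the camera images.
- selector_grip (a point): Point on the vertical turning axis of the blank black knob: 88 mm above the table, 11 mm below the top of its bar grip, 23 mm above the disc under the bar. Bar 46 mm long, 14 mm wide, 36 mm tall; disc 48 mm across. No pointer. The axes turn with the knob: x along the bar, y across it, z up. The knob sits on a round cream fixed turret 55 mm tall, 76 mm across at its top, 100 mm at its foot.
- selector_axis (a point): Centre of the knob's underside, 57 mm above the table. Eight sprung click positions 30 degrees apart, the first at the rigid anticlockwise stop (up to 3 degrees of give past it); let go, the knob settles in the nearest. A click takes about 0.1 N m, the stop resists far more. The turret is turned at random: the stop is unseen, found by touch. The knob starts 2 to 5 clicks clockwise of it.
- reject_rack: The one rack with a tube: olive-grey, 104 mm long (x), 22 mm wide (y), 58 mm tall, about 0.12 kg, five dark round holes in its top. A capped tube fixed in the +x end hole stands 26 mm above the top, 39 mm from the middle, 16 mm in diameter. Origin: centre of the underside, z up. It stands in one of the loader's three lanes.
- loader: Fixed cream deck of the rack loader, 160 mm (x) by 250 mm (y), top 20 mm above the table. Three lanes along x, 80 mm apart, with ribs 5 mm tall beside them, one rack in each. Origin: centre of its underside on the table.
- empty_rack_a: Rack of the same shape and size without a tube, standing in another lane; to be left alone. Origin at the centre of its underside, x along its length.
- empty_rack_b: A second rack without a tube, standing in another lane; to be left alone. Origin at the centre of its underside, x along its length.
- basket_floor (a point): Centre of the inner floor of the fixed steel wire basket, 6 mm above the table. The basket is open at the top, 200 mm long (x), 150 mm wide (y), 75 mm tall over all, walls 4 mm thick. x along its length, z up.
Mind the look-alikes: they are no part of the job. What is shaped like the reject_rack but purple or turquoise is not meant.

How it is judged:
By the outcome, as a careful person would: the job done as asked, in the order asked, and still so for the second after the job is handed in, with the robot touching nothing.
It also fails if it takes over 72 s, if anything falls off the work surface, if the arm or the gripper's body presses on something with over 40 N, if the wrist force passes 120 N, or if a joint passes its speed limit or range.

## Working session

There is one attempt and no reset: what is moved stays moved. The work goes in short steps, Python scripts to look and compute and a shell command to move; the robot and the scene stay as the last step left them, time stands still between calls to the robot, and variables do not carry over. Pictures are saved under pics/ and viewed, and the job is handed in when it is done.

```bash
ls; mkdir -p pics
python3 - <<'E'
from bench import r
import cv2,numpy as np
s=r.get_state()
for k,v in s.items(): print(k,np.round(v,3).tolist())
for n in ("scene","top"):
    p=r.snapshot(n); cv2.imwrite(f"pics/{n}0.png",p["image"][:,:,::-1]); print(n,p["camera_matrix"],p["k1"],np.round(p["T"],3).tolist())
E
```

```text
pics
clock 0.0
joint_pos [-1.355, 0.334, 0.04, 1.466, -0.013, 1.343, -0.059]
dq [-0.001, 0.001, 0.001, -0.001, 0.001, 0.0, 0.002]
tau [0.0, -65.638, 1.336, -40.379, -0.06, 0.045, 0.0]
tcp_pos [201.121, 617.602, 221.654]
eef_rot [[0.31, -0.0, -0.951], [0.951, -0.002, 0.31], [-0.002, -1.0, -0.0]]
contact_force [0.888, -0.214, 0.054]
moment [0.034, 0.017, 0.027]
finger_gap 87.172
scene [[375.87482891   0.         256.76485818]
 [  0.         375.87482891 189.9546837 ]
 [  0.           0.           1.        ]] -0.06661205178668007 [[0.627, -0.637, 0.447, 920.545], [0.779, 0.513, -0.361, -295.806], [0.0, 0.575, 0.818, 879.505], [0.0, 0.0, 0.0, 1.0]]
top [[365.43766128   0.         253.82725607]
 [  0.         365.43766128 190.81077013]
 [  0.           0.           1.        ]] 0.012660391422622149 [[0.005, 0.981, -0.194, 287.657], [-0.999, 0.012, 0.032, 92.137], [0.034, 0.194, 0.98, 1063.288], [0.0, 0.0, 0.0, 1.0]]
```

View pics/scene0.png

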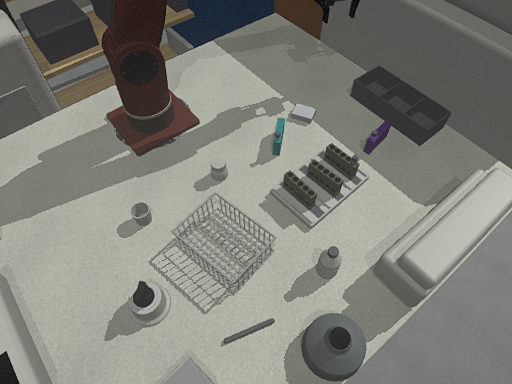

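View pics/top0.png

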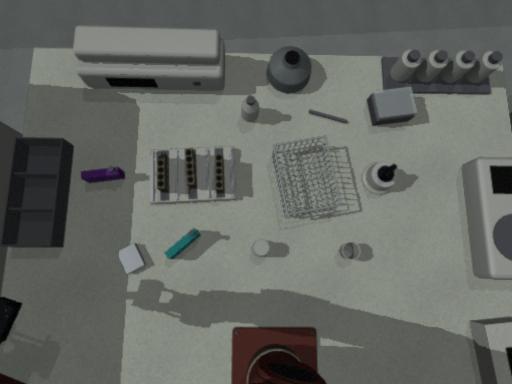

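```bash
cat > h.py <<'E'
from bench import r
import cv2,numpy as np
def undist(p,uv):
    K=p["camera_matrix"]; q=(np.atleast_2d(uv).astype(float)-K[:2,2])/[K[0,0],K[1,1]]
    s=q.copy()
    for _ in range(30): s=q/(1+p["k1"]*(s**2).sum(1,keepdims=True))
    return s
def camT(p,st=None):
    if "T" in p: return np.array(p["T"])
    W=np.eye(4); W[:3,:3]=st["eef_rot"]; W[:3,3]=st["tcp_pos"]; return W@np.array(p["mount"])
def toz(p,uv,z,st=None):
    s=undist(p,uv); T=camT(p,st); d=np.c_[s[:,0],-s[:,1],-np.ones(len(s))]@T[:3,:3].T
    return T[:3,3]+d*((z-T[2,3])/d[:,2])[:,None]
def proj(p,P,st=None):
    T=camT(p,st); P=np.atleast_2d(P).astype(float); c=(P-T[:3,3])@T[:3,:3]
    s=np.c_[c[:,0],-c[:,1]]/(-c[:,2:3]); s=s*(1+p["k1"]*(s**2).sum(1,keepdims=True))
    K=p["camera_matrix"]; return s*[K[0,0],K[1,1]]+K[:2,2]
def save(p,name,box=None,f=2):
    im=p["image"][:,:,::-1]
    if box: im=im[box[1]:box[3],box[0]:box[2]]
    cv2.imwrite(f"pics/{name}.png",cv2.resize(im,None,fx=f,fy=f,interpolation=cv2.INTER_CUBIC))
def rel(st,target):  # shift in tool axes units
    R=np.array(st["eef_rot"]); return R.T@(np.array(target)-st["tcp_pos"])/50
E
python3 - <<'E'
from h import *
p=r.snapshot("top"); q=r.snapshot("scene")
save(p,"t1",(130,120,420,240),2.7); save(q,"s1",(120,130,380,330),3)
for n,pp in (("top",p),("scene",q)):
  for t in ("selector_grip","reject_rack","loader","basket_floor","empty_rack_a"):
    for d in r.cut_out(pp,t)[:6]:
        m=d["region"]; ys,xs=np.nonzero(m)
        print(n,t,round(d["conf"],2),d["extent"],len(xs),np.round([xs.mean(),ys.mean()],1), cv2.minAreaRect(np.c_[xs,ys].astype(np.float32)))
E
```

```text
top selector_grip 0.54 [381.2, 166.2, 397.0, 182.1] 229 [386.4 172.1] ((386.1054992675781, 171.48165893554688), (15.8041353225708, 18.869178771972656), 16.699243545532227)
top reject_rack 0.96 [156.3, 147.9, 167.8, 190.5] 395 [162.5 170.5] ((162.81576538085938, 170.47280883789062), (39.244876861572266, 10.727376937866211), 88.09085083007812)
top reject_rack 0.85 [162.4, 226.8, 199.3, 256.9] 397 [181.7 243.6] ((181.75079345703125, 243.73004150390625), (10.909004211425781, 38.435874938964844), 47.290611267089844)
top reject_rack 0.76 [79.2, 164.6, 122.1, 183.4] 518 [102.2 174.2] ((102.34998321533203, 173.95001220703125), (13.859292984008789, 43.133514404296875), 81.8698959350586)
top loader 0.73 [146.3, 146.6, 232.6, 209.0] 3486 [192.4 175.7] ((190.68101501464844, 174.80091857910156), (54.84261703491211, 87.75769805908203), 87.27368927001953)
top basket_floor 0.85 [272.6, 136.7, 341.4, 214.7] 1205 [301.9 178.7] ((305.0276184082031, 175.94390869140625), (75.33834838867188, 58.40333938598633), 77.59258270263672)
top basket_floor 0.2 [379.5, 163.8, 394.6, 181.2] 257 [387.  172.1] ((387.0,
[... 1138 characters left out ...]
9487305)
scene basket_floor 0.67 [176.6, 199.4, 274.0, 292.7] 1266 [228.9 257. ] ((224.48672485351562, 238.80088806152344), (88.70997619628906, 69.98963165283203), 41.18592834472656)
scene empty_rack_a 0.73 [308.9, 159.6, 343.8, 200.2] 684 [324.3 177.5] ((324.2909240722656, 177.10638427734375), (41.36262512207031, 18.42612648010254), 36.46923828125)
scene empty_rack_a 0.65 [134.2, 283.6, 156.5, 307.2] 378 [143.3 295.5] ((143.87326049804688, 295.57879638671875), (19.28321647644043, 24.000568389892578), 24.443954467773438)
scene empty_rack_a 0.64 [285.1, 170.5, 317.0, 210.2] 689 [299.1 189.1] ((298.75115966796875, 188.77374267578125), (43.05105209350586, 17.489490509033203), 42.27368927001953)
```

View pics/t1.png

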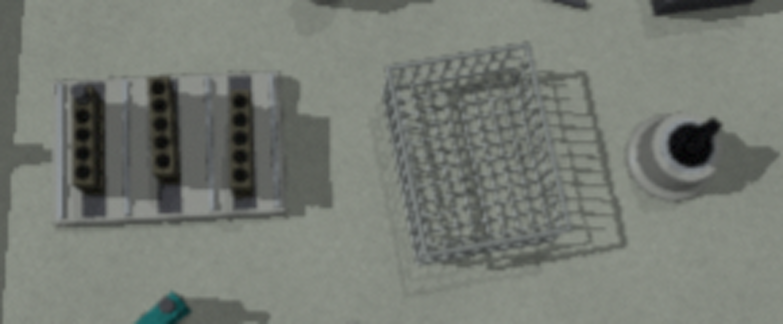

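View pics/s1.png

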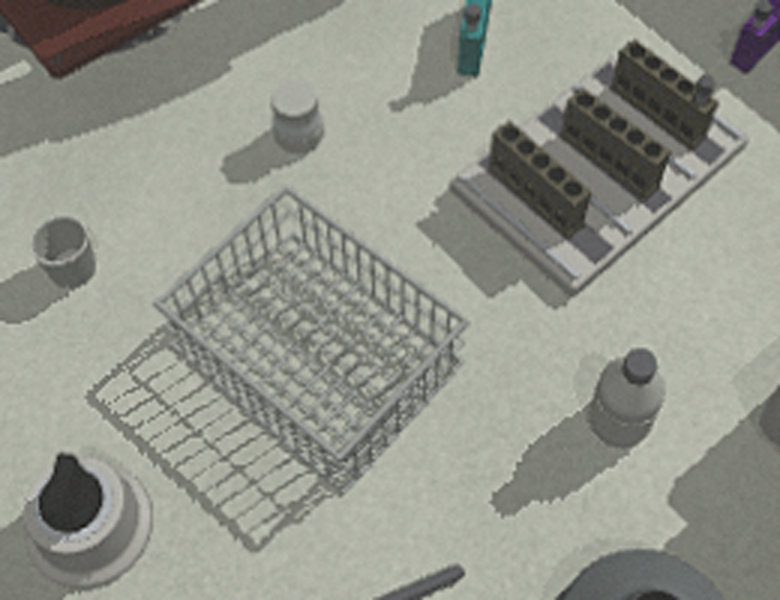

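```bash
cat > fit.py <<'E'
from h import *
from scipy.optimize import minimize
def bx(c,a,l,w,z0,z1):
    u=np.array([np.cos(a),np.sin(a)]);v=np.array([-u[1],u[0]])
    return np.array([[*(np.array(c)+sx*l/2*u+sy*w/2*v),z] for z in(z0,z1) for sx in(-1,1) for sy in(-1,1)])
def cyl(c,rr,z0,z1):
    t=np.linspace(0,2*np.pi,40,endpoint=False)
    return np.concatenate([np.c_[c[0]+rr*np.cos(t),c[1]+rr*np.sin(t),0*t+z] for z in(z0,z1)])
F=4
def sil(p,parts,shape,st=None):
    m=np.zeros((shape[0]*F,shape[1]*F),np.uint8)
    for P in parts:
        h=cv2.convexHull(((proj(p,P,st)+.5)*F).astype(np.float32)); cv2.fillConvexPoly(m,np.round(h).astype(np.int32),1)
    return cv2.resize(m.astype(np.float32),(shape[1],shape[0]),interpolation=cv2.INTER_AREA)
def fitpose(obs,model,x0,sc=(10,10,.3)):
    def cost(x): return sum(np.abs(sil(p,model(x),m.shape,st)-m).sum()/m.sum() for p,m,st in obs)
    best=None
    for xx in x0:
        s=[xx]+[np.array(xx)+np.eye(3)[i]*sc[i] for i in range(3)]
        o=minimize(cost,xx,method="Nelder-Mead",options=dict(initial_simplex=s,maxiter=200))
        if best is None or o.fun<best.fun: best=o
    return best
knob=lambda x:[bx(x[:2],x[2],46,14,65,99),cyl(x[:2],24,57,65)]
rack=lambda x:[bx(x[:2],x[2],104,22,20,78)]
rackt=lambda x:[bx(x[:2],x[2],104,22,20,78),cyl(np.array(x[:2])+39*np.array([np.cos(x[2]),np.sin(x[2])]),8,78,104)]
def cm(p,t,i=0): 
    L=r.cut_out(p,t); return L[i]["region"].astype(np.float32)
E
python3 - <<'E'
from fit import *
p=r.snapshot("top"); q=r.snapshot("scene")
m1=cm(p,"selector_grip");m2=cm(q,"selector_grip")
print("knob0",toz(p,[[386,172]],75),toz(q,[[143,295]],75))
c=toz(p,[[386,172]],75)[0,:2]
for o in ([(p,m1,None)],[(q,m2,None)],[(p,m1,None),(q,m2,None)]):
    b=fitpose(o,knob,[[*c,a] for a in np.arange(0,np.pi,np.pi/6)]); print("knob",b.x,b.fun)
m1=cm(p,"reject_rack");m2=cm(q,"reject_rack")
c=toz(p,[[162,170]],60)[0,:2]
for o in ([(p,m1,None)],[(q,m2,None)],[(p,m1,None),(q,m2,None)]):
    b=fitpose(o,rackt,[[*c,a] for a in (-.1,.1)],(10,10,.1)); print("rack",b.x,b.fun)
K=lambda L:np.array(L)/2.7+[130,120]
print("rim corners top",toz(p,K([[388,70],[529,44],[567,235],[425,260]]),75).round(1).tolist())
S=lambda L:np.array(L)/3+[120,130]
R=toz(q,S([[285,190],[467,325],[342,460],[160,303]]),75);print("scene",R.round(1).tolist(),R.mean(0),np.linalg.norm(R-np.roll(R,1,0),axis=1))
E
```

```text
knob0 [[ 541.96178924 -312.45345916   75.        ]] [[ 543.7937159  -314.58183078   75.        ]]
knob [ 543.22478776 -317.94944545    2.44789102] 0.1485355645418167
knob [ 540.83476584 -316.49355791   -0.88396599] 0.10563602298498154
knob [ 542.09272083 -316.55124438    2.43186738] 0.279054194688797
rack [550.92451322 283.94191028   0.6486332 ] 1.8395476341247559
rack [541.73523811 476.55341914  -1.38229026] 0.1107233539223671
rack [471.82165728 281.00690036   0.83965872] 4.722021102905273
rim corners top [[613.7, 4.2, 75.0], [644.9, -145.6, 75.0], [440.7, -177.9, 75.0], [413.7, -32.2, 75.0]]
scene [[420.9, -32.5, 75.0], [619.7, 5.1, 75.0], [647.4, -140.9, 75.0], [448.3, -176.4, 75.0]] [534.08403893 -86.18095914  75.        ] [146.40510782 202.33513595 148.5264242  202.21400159]
```

Run:
```python
from fit import *
p=r.snapshot("top"); q=r.snapshot("scene")
def near(pp,names,uv):
    L=[]
    for t in names:
        for d in r.cut_out(pp,t):
            e=d["extent"]; L.append((np.hypot((e[0]+e[2])/2-uv[0],(e[1]+e[3])/2-uv[1]),d))
    x=min(L,key=lambda a:a[0]); print(x[0],x[1]["conf"],x[1]["extent"]); return x[1]["region"].astype(np.float32)
N=("reject_rack","empty_rack_a")
for mod,a,b in ((rackt,(162,169),(341,161)),(rack,(190,168),(326,180)),(rack,(220,172),(301,190))):
    m1=near(p,N,a);m2=near(q,N,b)
    c=toz(p,[a],60)[0,:2]
    for o in ([(p,m1,None)],[(q,m2,None)],[(p,m1,None),(q,m2,None)]):
        bb=fitpose(o,mod,[[*c,x] for x in (-.1,.1)],(10,10,.1)); print("rack",bb.x.round(3),round(bb.fun,3))
K=lambda L:np.array(L)/2.7+[130,120]
print("loader",toz(p,K([[56,80],[280,72],[285,212],[56,222]]),22).round(1).tolist())
st=r.get_state(); print(st["clock"],rel(st,[542,-316.5,200]))
```

```text
2.798660393831319 0.79 [158.8, 151.1, 169.4, 190.6]
1.274754878398203 0.8 [324.1, 143.1, 359.6, 180.8]
rack [5.42239e+02 3.18883e+02 1.01000e-01] 0.225
rack [5.38823e+02 3.20014e+02 5.00000e-02] 0.075
rack [5.39163e+02 3.19437e+02 5.80000e-02] 0.332
0.604152298679739 0.96 [184.6, 148.9, 196.5, 186.6]
3.2867156859089652 0.78 [306.9, 158.7, 341.5, 195.8]
rack [5.53755e+02 2.43061e+02 1.19000e-01] 0.172
rack [5.49116e+02 2.40944e+02 6.40000e-02] 0.136
rack [5.51644e+02 2.42121e+02 1.21000e-01] 0.349
0.18027756377317739 0.87 [216.6, 152.0, 223.7, 192.2]
1.4534441853748534 0.88 [286.0, 168.3, 316.2, 208.8]
rack [5.40674e+02 1.58602e+02 2.10000e-02] 0.077
rack [5.34902e+02 1.59605e+02 8.00000e-03] 0.047
rack [5.38135e+02 1.58377e+02 2.80000e-02] 0.172
loader [[613.7, 362.0, 22.0], [626.9, 118.6, 22.0], [470.6, 110.8, 22.0], [457.2, 352.7, 22.0]]
1.7 [-15.66195318   0.45154213 -12.26715965]
```

Run:
```python
from h import *
st=r.get_state()
for k in range(1,11):
    a=np.radians(72-5.2*k); print(k,rel(st,[640*np.cos(a),640*np.sin(a),222]).round(2))
```

```text
1 [-0.25  0.01 -1.15]
2 [-0.41  0.01 -2.3 ]
3 [-0.67  0.01 -3.43]
4 [-1.03  0.01 -4.54]
5 [-1.49  0.01 -5.6 ]
6 [-2.05  0.01 -6.62]
7 [-2.69  0.01 -7.59]
8 [-3.42  0.01 -8.49]
9 [-4.23  0.01 -9.33]
10 [-5.110e+00  1.000e-02 -1.008e+01]
```

```bash
python3 -m creep '[87,-0.25,0,-1.15,0,1,0, 87,-0.41,0,-2.3,0,2,0, 87,-0.67,0,-3.43,0,3,0, 87,-1.03,0,-4.54,0,4,0, 87,-1.49,0,-5.6,0,5,0, 87,-2.05,0,-6.62,0,6,0, 87,-2.69,0,-7.59,0,7,0, 87,-3.42,0,-8.49,0,8,0, 87,-4.23,0,-9.33,0,9,0, 87,-5.11,0,-10.08,0,10,0]'
python3 - <<'E'
from h import *
st=r.get_state(); print(st["clock"],np.round(st["tcp_pos"]),np.round(st["joint_pos"],2))
t=np.array([542,-316.5]); a0=np.arctan2(*np.array(st["tcp_pos"])[[1,0]]);a1=np.arctan2(t[1],t[0])
R=np.array(st["eef_rot"]); print("x ang",np.degrees(np.arctan2(R[1,0],R[0,0])),np.degrees(a0),np.degrees(a1))
for k in range(1,11):
    a=a0+(a1-a0)*k/10; print(k,rel(st,[630*np.cos(a),630*np.sin(a),222]).round(2))
E
```

```text
clock: 2.95
tcp_pos: [602.2, 217.4, 222.6]
eef_rot: [[0.88, 0.0, 0.475], [-0.475, 0.0, 0.88], [0.0, -1.0, 0.0]]
contact_force: [1.9, -0.4, 0.1]
finger_gap: 87.0
2.95 [602. 217. 223.] [-0.84  0.34  0.55  1.51 -0.18  1.34 -0.77]
x ang -28.357955147945585 19.84810415171447 -30.282721136460694
1 [ 0.65  0.01 -0.92]
2 [ 1.37  0.01 -1.76]
3 [ 2.01  0.01 -2.65]
4 [ 2.58  0.01 -3.6 ]
5 [ 3.05  0.01 -4.59]
6 [ 3.44  0.01 -5.63]
7 [ 3.74  0.01 -6.69]
8 [ 3.94  0.01 -7.77]
9 [ 4.05  0.01 -8.87]
10 [ 4.06  0.01 -9.97]
```

```bash
python3 -m creep '[87,0.65,0,-0.92,0,1,0, 87,1.37,0,-1.76,0,2,0, 87,2.01,0,-2.65,0,3,0, 87,2.58,0,-3.6,0,4,0, 87,3.05,0,-4.59,0,5,0, 87,3.44,0,-5.63,0,6,0, 87,3.74,0,-6.69,0,7,0, 87,3.94,0,-7.77,0,8,0, 87,4.05,0,-8.87,0,9,0, 87,4.06,0,-9.97,0,10.2,0]'
python3 - <<'E'
from fit import *
st=r.get_state(); w=r.snapshot("wrist"); save(w,"w1",None,1.5); print(np.round(st["joint_pos"],2),w["mount"],w["k1"])
L=r.cut_out(w,"selector_grip"); 
for d in L: print(d["conf"],d["extent"])
m=L[0]["region"].astype(np.float32)
b=fitpose([(w,m,st)],knob,[[542,-316.5,a] for a in (2.1,2.4,2.7)]); print(b.x,b.fun)
b=fitpose([(w,m,st)],knob,[[542,-316.5,a] for a in (0,.5,1,1.5)]); print(b.x,b.fun)
E
```

```text
clock: 4.2
tcp_pos: [543.5, -319.1, 222.7]
eef_rot: [[-0.635, 0.001, 0.773], [-0.773, -0.0, -0.635], [-0.0, -1.0, 0.001]]
contact_force: [0.2, -0.1, 0.1]
finger_gap: 86.8
[-0.31  0.44  1.04  1.55 -0.39  1.37 -1.48] [[ 9.99999862e-01 -5.46748088e-06  5.25338325e-04 -3.37484162e-01]
 [ 5.09571814e-04  2.53443588e-01 -9.67350034e-01 -1.60304287e+02]
 [-1.27854662e-04  9.67350168e-01  2.53443556e-01  6.95976018e+01]
 [ 0.00000000e+00  0.00000000e+00  0.00000000e+00  1.00000000e+00]] -0.05801462638059173
0.7 [236.3, 162.4, 275.9, 211.0]
[ 541.45418507 -316.74481674    2.37213941] 0.09863852709531784
[ 540.98447968 -316.6788894     2.35330445] 0.0984557718038559
```

View pics/w1.png

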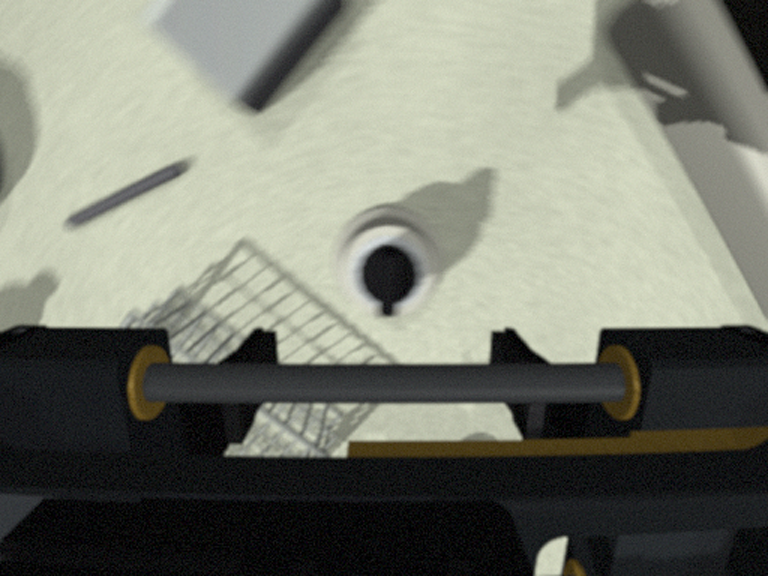

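Run:
```python
from h import *
st=r.get_state(); print(rel(st,[541.5,-316.7,71]).round(3), st["moment"])
im=cv2.imread("pics/w1.png")[290:480,320:460]; cv2.imwrite("pics/w1z.png",cv2.resize(im,None,fx=4,fy=4))
```

```text
[-0.158  3.047 -0.073] [0.00887142 0.18998637 0.04297792]
```

Run:
```python
import cv2
im=cv2.imread("pics/w1.png")[210:340,320:460]; cv2.imwrite("pics/w1y.png",cv2.resize(im,None,fx=4,fy=4))
```

```text
(no output)
```

View pics/w1y.png

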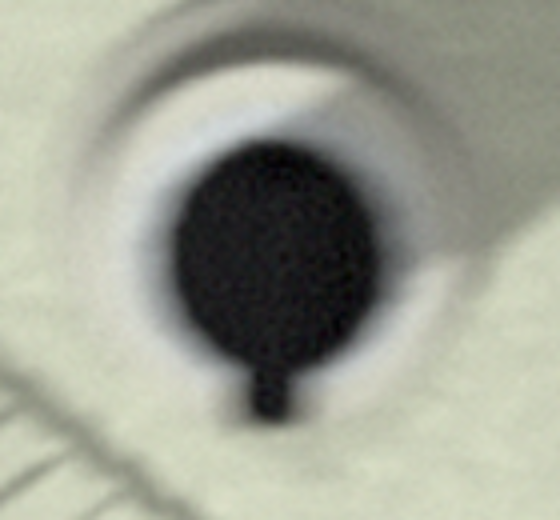

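```bash
python3 -m creep '[87,-0.16,0.8,-0.07,0,0.4,0, 87,-0.16,1.6,-0.07,0,0.4,0, 87,-0.16,2.3,-0.07,0,0.4,0, 87,-0.16,2.8,-0.07,0,0.4,0, 87,-0.16,3.05,-0.07,0,0.4,0, 60,-0.16,3.05,-0.07,0,0.4,0, 0,-0.16,3.05,-0.07,0,0.4,0, 0,-0.16,3.05,-0.07,0,0.4,0, 0,-0.16,3.05,-0.07,0,0.4,0, 0,-0.16,3.05,-0.07,0,0.4,0]' 20
python3 - <<'E'
from h import *
st=r.get_state(); R=np.array(st["eef_rot"]);print(np.degrees(np.arctan2(R[1,2],R[0,2])),st["moment"],np.round(st["joint_pos"],2))
w=r.snapshot("wrist"); save(w,"w2",None,1.5)
E
```

```text
clock: 5.55
tcp_pos: [541.8, -316.7, 71.1]
eef_rot: [[-0.694, 0.0, 0.72], [-0.72, -0.003, -0.694], [0.002, -1.0, 0.002]]
contact_force: [0.3, 0.2, 0.3]
finger_gap: 44.8
-43.944468009558825 [0.04931729 0.17396936 0.03469207] [-0.25  0.58  0.96  1.73 -0.52  1.11 -1.47]
```

View pics/w2.png

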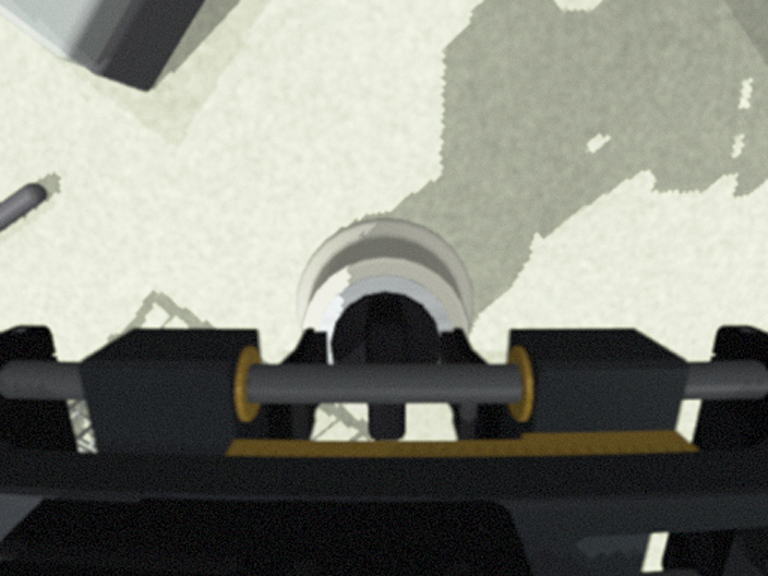

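```bash
python3 -m creep '[0,0,0,0,0,0,0, 0,0,0,0,0,0,0, 0,0,0,0,0,0,0, 0,0,0,0,0,0,0, 0,0,0,0,0,0,0, 0,0,0,0,0,-0.75,0, 0,0,0,0,0,-1.5,0, 0,0,0,0,0,-2.25,0, 0,0,0,0,0,-3,0, 0,0,0,0,0,-3,0]' 20
cat > s.py <<'E'
from h import *
st=r.get_state(); R=np.array(st["eef_rot"]);print(st["clock"],"zang",np.degrees(np.arctan2(R[1,2],R[0,2])).round(2),"M",np.round(st["moment"],3),"F",np.round(st["contact_force"],1),np.round(st["tcp_pos"],1),np.round(st["joint_pos"],2),round(st["finger_gap"],2))
E
python3 s.py
```

```text
clock: 6.85
tcp_pos: [541.4, -316.9, 71.0]
eef_rot: [[-0.242, -0.0, 0.97], [-0.97, -0.003, -0.242], [0.003, -1.0, 0.0]]
contact_force: [-3.9, -1.6, 0.4]
finger_gap: 13.5
6.85 zang -14.01 M [-0.322  0.796  0.085] F [-3.9 -1.6  0.4] [ 541.4 -316.9   71. ] [-0.18  0.53  0.84  1.72 -0.43  1.09 -1.02] 13.45
```

```bash
python3 -m creep '[0,0,0,0,0,-0.5,0, 0,0,0,0,0,-1,0, 0,0,0,0,0,-1.5,0, 0,0,0,0,0,-2,0, 0,0,0,0,0,-2.5,0, 0,0,0,0,0,-3,0, 0,0,0,0,0,-3,0, 0,0,0,0,0,-3,0, 0,0,0,0,0,-3,0, 0,0,0,0,0,-3,0]' 20
python3 s.py
```

```text
clock: 8.1
tcp_pos: [541.4, -316.7, 71.0]
eef_rot: [[0.275, -0.0, 0.962], [-0.962, -0.002, 0.275], [0.002, -1.0, -0.001]]
contact_force: [-2.9, 0.8, 2.4]
finger_gap: 13.7
8.1 zang 15.95 M [ 0.255  0.824 -0.   ] F [-2.9  0.8  2.4] [ 541.4 -316.7   71. ] [-0.1   0.49  0.72  1.72 -0.36  1.07 -0.55] 13.66
```

```bash
python3 -m creep '[0,0,0,0,0,-0.2,0, 0,0,0,0,0,-0.4,0, 0,0,0,0,0,-0.6,0, 0,0,0,0,0,-0.8,0, 0,0,0,0,0,-1,0, 0,0,0,0,0,-1,0, 0,0,0,0,0,-1,0, 0,0,0,0,0,-1,0, 0,0,0,0,0,-1,0, 0,0,0,0,0,-1,0]' 20
python3 s.py
```

```text
clock: 9.35
tcp_pos: [541.3, -316.7, 71.0]
eef_rot: [[0.438, -0.001, 0.899], [-0.899, -0.002, 0.438], [0.002, -1.0, -0.001]]
contact_force: [-2.6, 1.9, 2.9]
finger_gap: 13.7
9.35 zang 25.95 M [ 0.347  0.952 -0.028] F [-2.6  1.9  2.9] [ 541.3 -316.7   71. ] [-0.07  0.48  0.68  1.72 -0.33  1.06 -0.4 ] 13.68
```

```bash
python3 -m creep '[0,0,0,0,0,-0.5,0, 0,0,0,0,0,-1,0, 0,0,0,0,0,-1.5,0, 0,0,0,0,0,-2,0, 0,0,0,0,0,-2.25,0, 0,0,0,0,0,-2.5,0, 0,0,0,0,0,-2.75,0, 0,0,0,0,0,-3,0, 0,0,0,0,0,-3,0, 0,0,0,0,0,-3,0]' 20
python3 s.py
```

```text
clock: 10.6
tcp_pos: [541.5, -316.3, 70.9]
eef_rot: [[0.828, -0.0, 0.561], [-0.561, -0.002, 0.828], [0.001, -1.0, -0.002]]
contact_force: [-3.0, 3.8, 2.4]
finger_gap: 15.0
10.6 zang 55.89 M [ 0.777  0.715 -0.427] F [-3.   3.8  2.4] [ 541.5 -316.3   70.9] [ 0.01  0.45  0.57  1.72 -0.27  1.05  0.08] 14.99
```

```bash
python3 -m creep '[0,0,0,0,0,0,0, 0,0,0,0,0,0.3,0, 0,0,0,0,0,0.6,0, 0,0,0,0,0,0.8,0, 0,0,0,0,0,1,0, 0,0,0,0,0,1,0, 0,0,0,0,0,1,0, 0,0,0,0,0,1,0, 0,0,0,0,0,1,0, 0,0,0,0,0,1,0]' 20
python3 s.py
```

```text
clock: 11.85
tcp_pos: [541.3, -316.5, 70.9]
eef_rot: [[0.718, -0.001, 0.696], [-0.696, -0.002, 0.718], [0.001, -1.0, -0.002]]
contact_force: [-5.1, 0.1, 4.5]
finger_gap: 13.8
11.85 zang 45.89 M [0.012 1.293 0.033] F [-5.1  0.1  4.5] [ 541.3 -316.5   70.9] [-0.02  0.46  0.61  1.72 -0.29  1.06 -0.08] 13.78
```

```bash
python3 -m creep '[0,0,0,0,0,0.7,0, 0,0,0,0,0,1.4,0, 0,0,0,0,0,2.1,0, 0,0,0,0,0,2.8,0, 0,0,0,0,0,3.5,0, 0,0,0,0,0,4.2,0, 0,0,0,0,0,4.9,0, 0,0,0,0,0,5.6,0, 0,0,0,0,0,6,0, 0,0,0,0,0,6,0]' 20
python3 s.py
```

```text
clock: 13.1
tcp_pos: [541.5, -317.0, 71.0]
eef_rot: [[-0.243, -0.0, 0.97], [-0.97, -0.003, -0.243], [0.003, -1.0, 0.001]]
contact_force: [-3.3, -1.4, 1.6]
finger_gap: 14.0
13.1 zang -14.09 M [-0.457  0.905  0.021] F [-3.3 -1.4  1.6] [ 541.5 -317.    71. ] [-0.18  0.53  0.83  1.72 -0.43  1.08 -1.02] 14.04
```

```bash
python3 -m creep '[0,0,0,0,0,0.7,0, 0,0,0,0,0,1.4,0, 0,0,0,0,0,2.1,0, 0,0,0,0,0,2.8,0, 0,0,0,0,0,3.5,0, 0,0,0,0,0,4.2,0, 0,0,0,0,0,4.9,0, 0,0,0,0,0,5.6,0, 0,0,0,0,0,6,0, 0,0,0,0,0,6,0]' 20
python3 s.py
```

```text
clock: 14.35
tcp_pos: [541.1, -317.4, 71.0]
eef_rot: [[-0.961, -0.001, 0.275], [-0.275, -0.004, -0.961], [0.002, -1.0, 0.003]]
contact_force: [-5.6, -0.3, 5.2]
finger_gap: 13.8
14.35 zang -74.05 M [-0.05   1.402  0.03 ] F [-5.6 -0.3  5.2] [ 541.1 -317.4   71. ] [-0.32  0.64  1.07  1.73 -0.61  1.14 -1.93] 13.82
```

```bash
python3 -m creep '[50,0,0,0,0,0,0, 50,0,0,0,0,0,0, 50,0,0,0,0,0,0, 50,0,0,0,0,0,0, 50,0,-0.5,0,0,0,0, 50,0,-1.2,0,0,0,0, 50,0,-2,0,0,0,0, 50,0,-2.7,0,0,0,0, 50,0,-3,0,0,0,0, 50,0,-3,0,0,0,0]' 20
python3 s.py
python3 - <<'E'
from fit import *
st=r.get_state(); w=r.snapshot("wrist"); save(w,"w3",(150,100,362,260),3.5)
L=r.cut_out(w,"selector_grip"); 
for d in L: print(d["conf"],d["extent"])
m=L[0]["region"].astype(np.float32)
b=fitpose([(w,m,st)],knob,[[541.5,-316.7,np.radians(a)] for a in (-100,-75,-50)]); print(b.x,np.degrees(b.x[2]),b.fun)
E
```

```text
clock: 15.6
tcp_pos: [541.5, -317.0, 221.2]
eef_rot: [[-0.961, 0.0, 0.275], [-0.275, -0.004, -0.961], [0.001, -1.0, 0.004]]
contact_force: [0.2, 0.9, -1.4]
finger_gap: 50.0
15.6 zang -74.03 M [0.083 0.161 0.014] F [ 0.2  0.9 -1.4] [ 541.5 -317.   221.2] [-0.39  0.51  1.2   1.57 -0.48  1.39 -2.02] 49.99
0.85 [237.2, 159.0, 279.7, 211.7]
[ 542.21652383 -317.03238143   -1.25494267] -71.90291849156849 0.09813676029443741
```

View pics/w3.png

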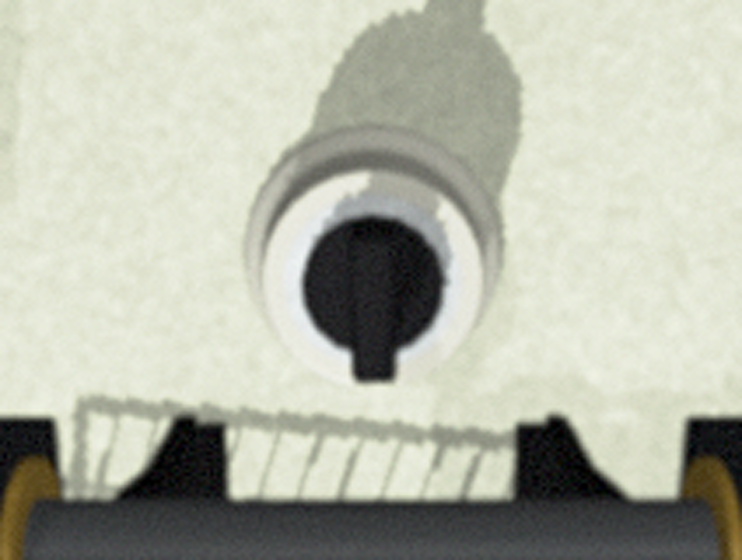

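```bash
python3 -m creep '[50,-0.33,0,-1.15,0,-0.77,0, 50,-0.66,0,-2.3,0,-1.54,0, 50,-1,0,-3.45,0,-2.3,0, 50,-1.33,0,-4.6,0,-3.1,0, 50,-1.66,0,-5.75,0,-3.85,0, 50,-2,0,-6.9,0,-4.6,0, 50,-2.3,0,-8.05,0,-5.4,0, 50,-2.6,0,-9.2,0,-6.2,0, 50,-3,0,-10.3,0,-6.9,0, 50,-3.3,0,-11.4,0,-7.7,0]' 20
python3 s.py
python3 - <<'E'
from fit import *
st=r.get_state(); w=r.snapshot("wrist"); save(w,"w4",None,1.5)
for d in r.cut_out(w,"reject_rack"): print(d["conf"],d["extent"])
E
```

```text
clock: 16.95
tcp_pos: [541.9, 279.1, 216.2]
eef_rot: [[0.057, -0.004, 0.998], [-0.998, -0.004, 0.057], [0.004, -1.0, -0.004]]
contact_force: [0.4, -0.7, -0.3]
finger_gap: 50.3
16.95 zang 3.25 M [-0.096  0.123 -0.026] F [ 0.4 -0.7 -0.3] [541.9 279.1 216.2] [-1.29  0.36  0.94  1.61 -0.3   1.33 -1.81] 50.31
0.79 [34.8, 155.3, 139.5, 190.5]
0.69 [207.1, 135.1, 233.2, 228.4]
0.61 [264.7, 277.3, 296.0, 290.2]
```

View pics/w4.png

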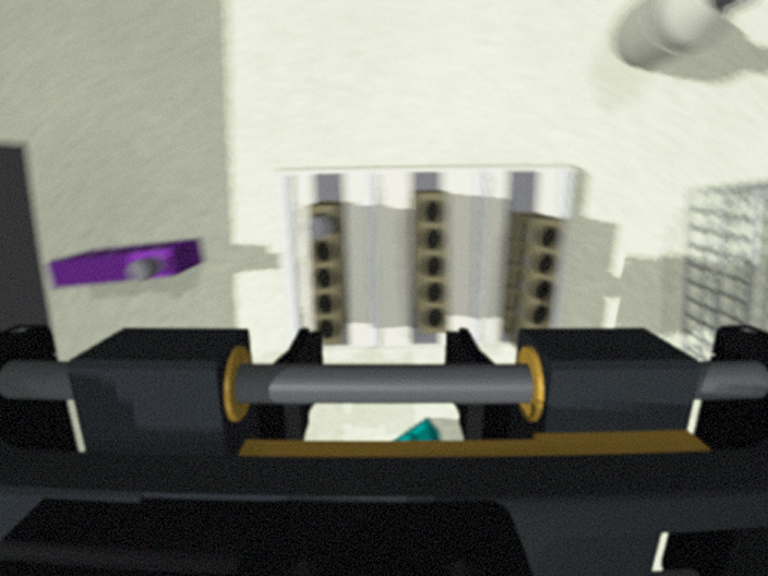

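Run:
```python
from fit import *
st=r.get_state(); w=r.snapshot("wrist")
P=toz(w,np.array([[324,250],[324,278],[326,303],[326,328]])/1.5,78,st); print(P.round(1))
P=toz(w,np.array([[311,206],[341,203],[343,340],[314,343]])/1.5,78,st); print(P.round(1),P.mean(0))
L=[d for d in r.cut_out(w,"reject_rack") if 200<d["extent"][0]<215]
if L:
    b=fitpose([(w,L[0]["region"].astype(np.float32),st)],rackt,[[540,319,.055]],(10,10,.1)); print(b.x,b.fun)
```

```text
[[557.5 327.7  78. ]
 [537.2 327.1  78. ]
 [518.6 325.   78. ]
 [499.3 324.5  78. ]]
[[587.6 337.6  78. ]
 [590.9 317.1  78. ]
 [490.6 311.5  78. ]
 [486.8 333.1  78. ]] [538.97658482 324.81634102  78.        ]
[5.39960326e+02 3.17418334e+02 5.12363652e-02] 0.03766387701034546
```

```bash
python3 s.py
python3 - <<'E'
from h import *
print(rel(r.get_state(),[540,318.5,150]).round(3))
E
```

```text
17.15 zang 3.08 M [-0.106  0.183 -0.014] F [ 0.1 -0.9 -0.8] [541.8 277.9 216. ] [-1.29  0.36  0.95  1.61 -0.29  1.33 -1.82] 50.08
[-0.819  1.315  0.014]
```

```bash
python3 -m creep '[50,-0.41,0.4,0,0,0,0, 50,-0.82,0.8,0,0,0,0, 50,-0.82,1.3,0,0,0,0, 50,-0.82,1.3,0,0,0,0, 50,-0.82,1.3,0,0,0,0, 50,-0.82,1.3,0,0,0,0, 50,-0.82,1.3,0,0,0,0, 50,-0.82,1.3,0,0,0,0, 50,-0.82,1.3,0,0,0,0, 50,-0.82,1.3,0,0,0,0]' 20
python3 s.py
python3 - <<'E'
from fit import *
st=r.get_state(); w=r.snapshot("wrist"); save(w,"w5",None,1.5)
for d in r.cut_out(w,"reject_rack"):
    e=d["extent"]; print(d["conf"],e)
    if abs((e[0]+e[2])/2-256)<40:
        b=fitpose([(w,d["region"].astype(np.float32),st)],rackt,[[540,319,.055]],(10,10,.1)); print(b.x,b.fun)
E
```

```text
clock: 18.4
tcp_pos: [539.3, 318.4, 150.8]
eef_rot: [[0.054, -0.004, 0.999], [-0.999, -0.005, 0.054], [0.005, -1.0, -0.004]]
contact_force: [-0.4, -0.4, 0.2]
finger_gap: 50.2
18.4 zang 3.07 M [-0.074  0.173  0.041] F [-0.4 -0.4  0.2] [539.3 318.4 150.8] [-1.28  0.45  0.89  1.65 -0.37  1.23 -1.83] 50.22
0.63 [22.8, 164.8, 148.0, 207.5]
0.58 [241.0, 137.3, 268.5, 244.5]
[5.39643082e+02 3.17649171e+02 5.72705560e-02] 0.16151410341262817
```

View pics/w5.png

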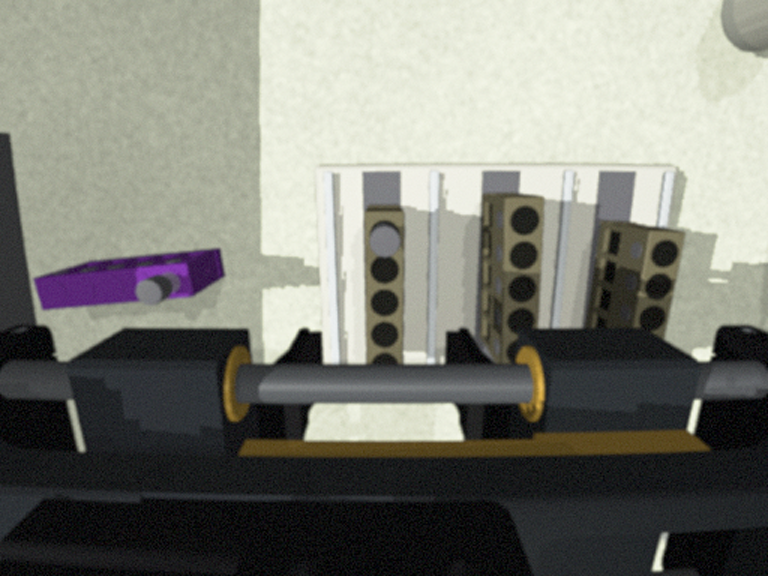

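```bash
python3 -m creep '[50,0.01,0.7,0.01,0,0,0, 50,0.01,1.4,0.01,0,0,0, 50,0.01,1.9,0.01,0,0,0, 50,0.01,2.12,0.01,0,0,0, 50,0.01,2.12,0.01,0,0,0, 0,0.01,2.12,0.01,0,0,0, 0,0.01,2.12,0.01,0,0,0, 0,0.01,2.12,0.01,0,0,0, 0,0.01,2.12,0.01,0,0,0, 0,0.01,2.12,0.01,0,0,0]' 30
python3 s.py
```

```text
clock: 19.75
tcp_pos: [539.6, 317.6, 45.1]
eef_rot: [[0.054, -0.004, 0.999], [-0.999, -0.005, 0.054], [0.005, -1.0, -0.004]]
contact_force: [-1.3, 0.4, 3.9]
finger_gap: 21.8
19.75 zang 3.08 M [-0.037  0.428  0.012] F [-1.3  0.4  3.9] [539.6 317.6  45.1] [-1.22  0.56  0.82  1.74 -0.46  1.05 -1.76] 21.79
```

```bash
python3 -m creep '[0,0,0,0,0,0,0, 0,0,-0.2,0,0,0,0, 0,0,-0.5,0,0,0,0, 0,0,-0.9,0,0,0,0, 0,0,-1.4,0,0,0,0, 0,0,-1.9,0,0,0,0, 0,0,-2.3,0,0,0,0, 0,0,-2.5,0,0,0,0, 0,0,-2.5,0,0,0,0, 0,0,-2.5,0,0,0,0]' 40
python3 s.py
python3 - <<'E'
from h import *
st=r.get_state(); w=r.snapshot("wrist"); save(w,"w6",None,1.5)
R=np.array(st["eef_rot"]); print(rel(st,[532,-87,170]).round(3))
E
```

```text
clock: 21.0
tcp_pos: [539.5, 318.1, 169.3]
eef_rot: [[0.054, -0.005, 0.999], [-0.999, -0.006, 0.054], [0.005, -1.0, -0.005]]
contact_force: [0.2, 0.1, -1.7]
finger_gap: 21.6
21.0 zang 3.09 M [-0.039  0.181 -0.007] F [ 0.2  0.1 -1.7] [539.5 318.1 169.3] [-1.29  0.44  0.91  1.62 -0.35  1.26 -1.84] 21.58
[ 8.082  0.032 -0.587]
```

View pics/w6.png

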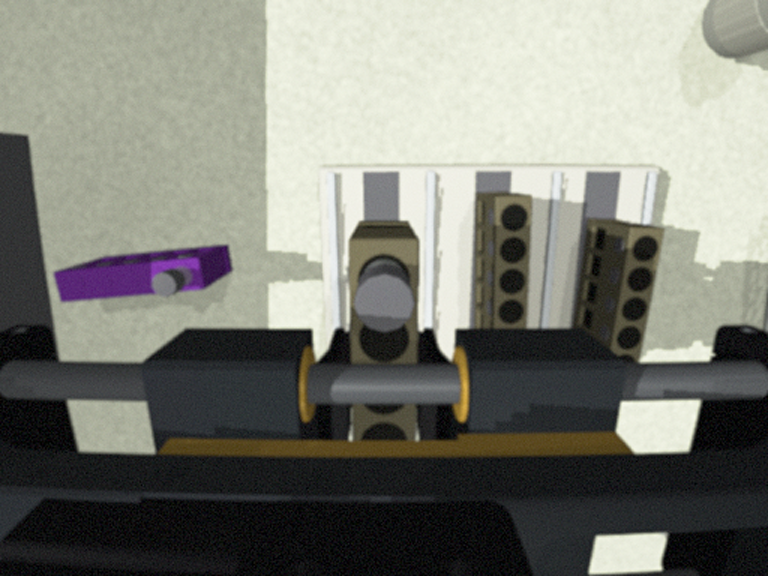

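```bash
python3 -m creep '[0,0.7,0,0,0,0,0, 0,1.7,0,-0.1,0,-0.1,0, 0,2.8,0,-0.2,0,-0.2,0, 0,3.9,0,-0.3,0,-0.3,0, 0,5,0,-0.4,0,-0.4,0, 0,6.1,0,-0.5,0,-0.5,0, 0,7.1,0,-0.59,0,-0.6,0, 0,7.8,0,-0.59,0,-0.7,0, 0,8.08,0,-0.59,0,-0.7,0, 0,8.08,0,-0.59,0,-0.7,0]' 40
python3 s.py
python3 - <<'E'
from h import *
p=r.snapshot("scene"); save(p,"s2",(110,100,400,330),2.7); p=r.snapshot("top"); save(p,"t2",(130,100,430,260),2.6)
st=r.get_state(); print(rel(st,[532,-87,40]).round(3))
E
```

```text
clock: 22.3
tcp_pos: [531.6, -87.2, 171.3]
eef_rot: [[0.173, -0.006, 0.985], [-0.985, -0.006, 0.173], [0.005, -1.0, -0.007]]
contact_force: [0.0, 0.6, -0.2]
finger_gap: 21.7
22.3 zang 9.98 M [-0.01   0.104  0.004] F [ 0.   0.6 -0.2] [531.6 -87.2 171.3] [-0.86  0.23  1.08  1.84 -0.21  1.2  -1.11] 21.73
[0.021 2.625 0.014]
```

View pics/s2.png

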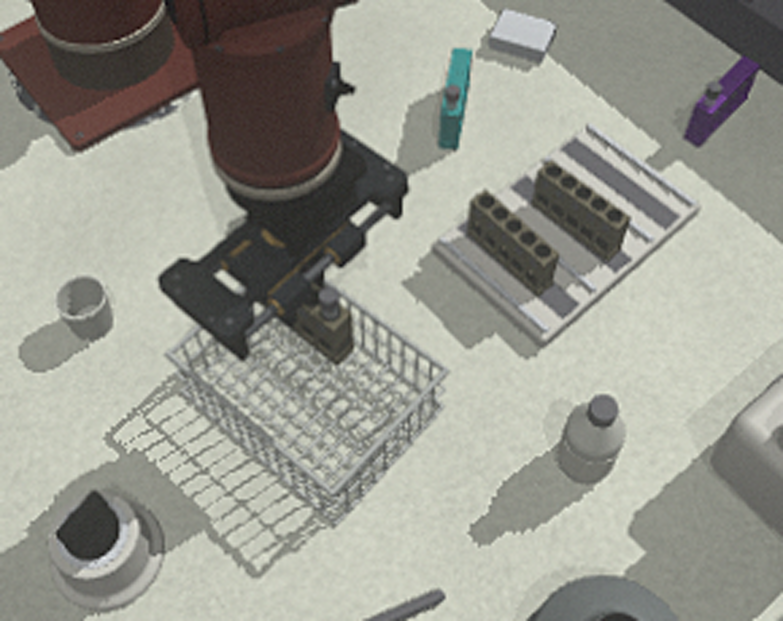

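View pics/t2.png

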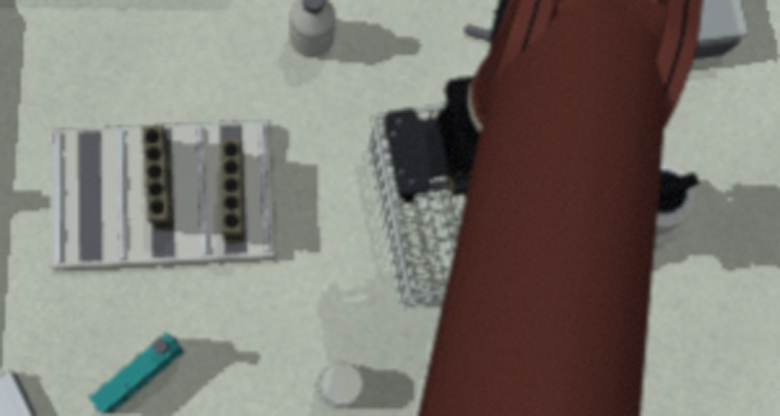

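```bash
python3 -m creep '[0,0.02,0.5,0.01,0,0,0, 0,0.02,1,0.01,0,0,0, 0,0.02,1.5,0.01,0,0,0, 0,0.02,2,0.01,0,0,0, 0,0.02,2.3,0.01,0,0,0, 0,0.02,2.5,0.01,0,0,0, 0,0.02,2.65,0.01,0,0,0, 0,0.02,2.7,0.01,0,0,0, 0,0.02,2.7,0.01,0,0,0, 0,0.02,2.7,0.01,0,0,0]' 40
python3 s.py
```

```text
clock: 23.65
tcp_pos: [532.1, -87.1, 36.7]
eef_rot: [[0.176, -0.005, 0.984], [-0.984, -0.006, 0.176], [0.005, -1.0, -0.006]]
contact_force: [0.3, -0.2, -0.8]
finger_gap: 21.8
23.65 zang 10.16 M [-0.018  0.162  0.039] F [ 0.3 -0.2 -0.8] [532.1 -87.1  36.7] [-0.71  0.43  0.95  1.97 -0.42  0.96 -0.95] 21.76
```

```bash
python3 -m creep '[0,0,0.08,0,0,0,0, 0,0,0.08,0,0,0,0, 50,0,0.08,0,0,0,0, 50,0,0.08,0,0,0,0, 50,0,0.08,0,0,0,0, 50,0,0.08,0,0,0,0, 50,0,0.08,0,0,0,0, 50,0,-0.3,0,0,0,0, 50,0,-1,0,0,0,0, 50,0,-1.8,0,0,0,0]' 40
python3 s.py; python3 -m creep '[50,0,-1,0,0,0,0, 50,0,-2,0,0,0,0, 50,0,-2.5,-1,0,0,0, 50,0,-2.5,-1.8,0,0,0, 50,0,-2.5,-1.8,0,0,0, 50,0,-2.5,-1.8,0,0,0, 50,0,-2.5,-1.8,0,0,0, 50,0,-2.5,-1.8,0,0,0, 50,0,-2.5,-1.8,0,0,0, 50,0,-2.5,-1.8,0,0,0]' 40
python3 s.py
python3 - <<'E'
from h import *
p=r.snapshot("scene"); save(p,"s3",(110,100,400,330),2.7); w=r.snapshot("wrist"); save(w,"w7",None,1.5)
E
```

```text
clock: 24.9
tcp_pos: [532.3, -86.9, 128.6]
eef_rot: [[0.176, -0.005, 0.984], [-0.984, -0.006, 0.176], [0.005, -1.0, -0.006]]
contact_force: [0.9, 0.3, -0.3]
finger_gap: 50.0
24.9 zang 10.12 M [-0.038  0.093 -0.036] F [ 0.9  0.3 -0.3] [532.3 -86.9 128.6] [-0.82  0.3   1.05  1.89 -0.28  1.12 -1.06] 50.03
clock: 26.15
tcp_pos: [444.5, -102.0, 254.0]
eef_rot: [[0.176, -0.006, 0.984], [-0.984, -0.007, 0.175], [0.006, -1.0, -0.007]]
contact_force: [0.5, -0.7, 0.7]
finger_gap: 49.8
26.15 zang 10.11 M [-0.057  0.187 -0.036] F [ 0.5 -0.7  0.7] [ 444.5 -102.   254. ] [-1.03 -0.27  1.    1.9   0.24  1.41 -1.49] 49.82
```

View pics/s3.png

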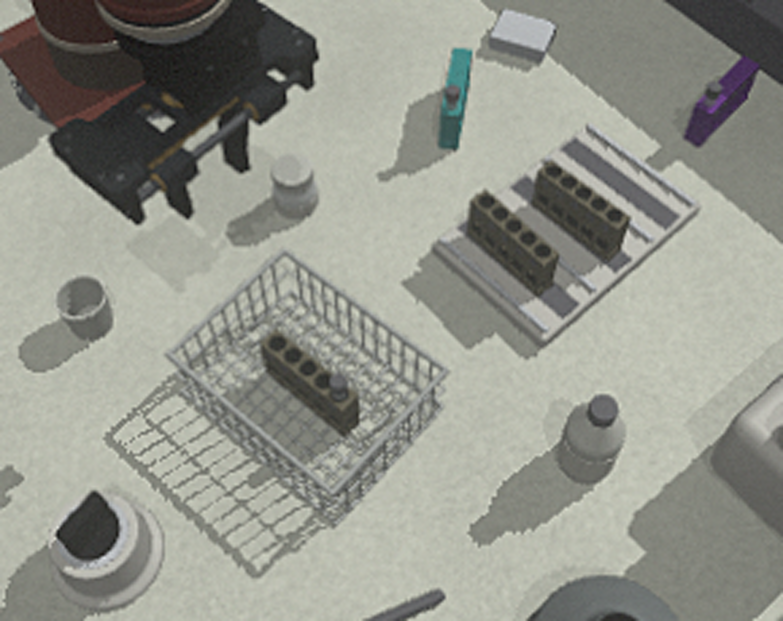

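View pics/w7.png

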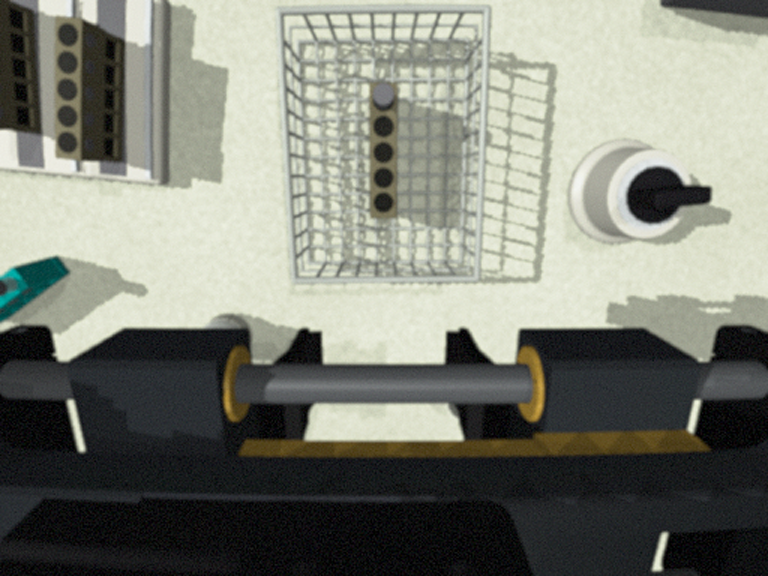

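```bash
python3 -c "
from bench import r
print(r.finish_job())"
```

```text
the job is handed in; nothing more can be done
None
```

The knob is set four clicks clockwise from its end stop. The rack with the tube is in the wire basket. I handed the job in at about 26 s.

- **Knob:** I turned it anticlockwise in steps. Three clicks from its start the moment rose to about 0.43 N m and the bar began to slip in the jaws, which I took as the stop. I backed off until the moment was near zero, turned it 120° clockwise and let it go. The gripper read −74° before release. A fit to the wrist picture afterwards gave about −72°, so they agree within 2°. The knob looked unmoved in the last pictures.
- **Rack:** I gripped it across the middle (21.8 mm opening), lifted it off the loader and lowered it nearly to the basket floor before opening the jaws. The last pictures show it upright near the middle of the basket with its tube in place. The two empty racks are in their lanes, and the gripper is clear at 254 mm height.
- **A check that disagreed:** One hand-picked measurement of the rack's position was about 8 mm off the fitted one. I put that down to mixing a picture and an arm pose from different moments. A second wrist picture and fit gave the fitted position again, and the grasp confirmed it.

The forces I read at the ends of moves stayed under about 8 N.

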